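# Switch on the guarded mill supply

### The job

Switch on the mill supply at the grey bench switch box with the red guard: lift the hinged red guard by its lip with the back of a finger until it leans back past upright, push the steel toggle beneath it all the way over to the hinge side, then tip the guard forward again and let it drop fully shut over the toggle. Work gently with the outside of the fingers only: pinch and lift nothing, and do not shift or tip the box. Leave the box with the yellow guard, shut and off, and everything else as they stand.

Things in the scene. Friction and masses are not known exactly. Their poses are not given: they have to be found in the camera images.
- red_switch_box: loose grey bench switch box with the red guard (the one to work), 100 x 100 mm, 60 mm high, about 2 kg, standing on the worktop on rubber feet; origin at the centre of its underside; x points from its open (guard lip) front to the guard's hinge at the rear, z up. A small round lamp is let into the top at the rear, behind the hinge. It only stands there by friction.
- red_guard (a joint): angle of the red guard, a light (50 g) flap; 0 = shut, sloping up from its hinge to the front at 0.5 rad; grows as the front is lifted, to a stop at 1.45 rad. Let go below about 1.05 rad it falls shut; beyond about 1.2 rad it is past upright and rests back on the stop until tipped forward again (under 0.2 N at the lip). No catch or spring.
- red_hinge (a point): middle of the red guard's hinge line, which runs along the box's y at x = +20 mm, z = 86 mm in the box frame. The flap is 70 mm wide, 58 mm long from here to its lip, and has an open front and 20 mm side cheeks, 64 mm apart inside
- red_lip (a point): middle of the front edge of the red guard's lip, 82 mm from the hinge line; shut it lies 55 mm ahead of (-x) the box centre, 119 mm above the worktop, overhanging the box front by 5 mm. The lip is 3 mm thick, 26 mm long and slopes only 0.2 rad when shut; the opening under its front edge is about 57 mm high, down to the box top, so that a fingertip fits under it, best with the finger leaning so that it points forward and down.
- red_toggle (a joint): angle of the steel bat toggle under the red guard; 0 = off, leaning 0.3 rad towards the open front; 0.6 = on (end stop), leaning 0.3 rad towards the hinge; stays where it is left; about 1 N at its tip moves it. Pivot at x = -12 mm, y = 0, z = 66 mm in the box frame; the bat is 27 mm long, 9 mm thick at the end.
- red_toggle_tip (a point): end of the bat of the red guard's toggle, 27 mm from its pivot; off it stands about 32 mm above the box top and 20 mm ahead of (-x) the box centre, on about 4 mm ahead (-x) of the box centre
- yellow_switch_box: loose grey bench switch box with the yellow guard (to be left alone), 100 x 100 mm, 60 mm high, about 2 kg, standing on the worktop on rubber feet; origin at the centre of its underside; x points from its open (guard lip) front to the guard's hinge at the rear, z up. A small round lamp is let into the top at the rear, behind the hinge. It only stands there by friction.
- yellow_guard (a joint): angle of the yellow guard, a light (50 g) flap; 0 = shut, sloping up from its hinge to the front at 0.5 rad; grows as the front is lifted, to a stop at 1.45 rad. Let go below about 1.05 rad it falls shut; beyond about 1.2 rad it is past upright and rests back on the stop until tipped forward again (under 0.2 N at the lip). No catch or spring.
- yellow_hinge (a point): middle of the yellow guard's hinge line, which runs along the box's y at x = +20 mm, z = 86 mm in the box frame. The flap is 70 mm wide, 58 mm long from here to its lip, and has an open front and 20 mm side cheeks, 64 mm apart inside
- yellow_lip (a point): middle of the front edge of the yellow guard's lip, 82 mm from the hinge line; shut it lies 55 mm ahead of (-x) the box centre, 119 mm above the worktop, overhanging the box front by 5 mm. The lip is 3 mm thick, 26 mm long and slopes only 0.2 rad when shut; the opening under its front edge is about 57 mm high, down to the box top, so that a fingertip fits under it, best with the finger leaning so that it points forward and down.
- yellow_toggle (a joint): angle of the steel bat toggle under the yellow guard; 0 = off, leaning 0.3 rad towards the open front; 0.6 = on (end stop), leaning 0.3 rad towards the hinge; stays where it is left; about 1 N at its tip moves it. Pivot at x = -12 mm, y = 0, z = 66 mm in the box frame; the bat is 27 mm long, 9 mm thick at the end.
- yellow_toggle_tip (a point): end of the bat of the yellow guard's toggle, 27 mm from its pivot; off it stands about 32 mm above the box top and 20 mm ahead of (-x) the box centre, on about 4 mm ahead (-x) of the box centre
- sample_jar: white jar with black screw cap and green band, 60 mm wide, 90 mm high; origin at the centre of its underside; a loose bystander, to be left alone
- reagent_bottle: brown bottle with black cap, 62 mm wide, 114 mm high; origin at the centre of its underside; a loose bystander, to be left alone
- tape_roll: tan roll of tape lying flat, 96 mm wide, 25 mm high; origin at the centre of its underside; a loose bystander, to be left alone
- timer: white timer with grey dial, 44 x 64 mm, 62 mm high; origin at the centre of its underside; a loose bystander, to be left alone
- log_book: green book, 107 x 152 mm, 15 mm thick; origin at the centre of its underside; a loose bystander, to be left alone
- pestle: white pestle lying down, 122 mm long, 30 mm thick; origin at the centre of its underside; a loose bystander, to be left alone
There are look-alikes about, which are no part of the job. Leave any orange look-alike of the red_switch_box alone.

How it is judged:
On the way, in this order (a step that is already met when the one before it is completed fails the run):
1. the red guard is lifted (0.6 rad or more) with its toggle still off (value of joint red_guard above 0.6 rad and value of joint red_toggle below 0.2 rad), for 0.1 s.
2. the red box's toggle is all the way over to on while its guard is still up (over 0.3 rad) (value of joint red_toggle above 0.5 rad and value of joint red_guard above 0.3 rad), for 0.1 s.
At the end, for the whole second after the job is handed in: the red guard is shut (under 0.06 rad) over a toggle that is on (over 0.5 of 0.6 rad); the yellow guard is shut and its toggle off; the red box stands still within 25 mm of where it was, the yellow box within 20 mm and every bystander within 30 mm (value of joint each of red_guard, yellow_guard below 0.06 rad and value of joint red_toggle above 0.5 rad and value of joint yellow_toggle below 0.15 rad and distance of red_switch_box from where it was at the start of the episode below 0.025 m and distance of yellow_switch_box from where it was at the start of the episode below 0.02 m and linear speed of red_switch_box below 0.02 m/s and distance of each of sample_jar, reagent_bottle, tape_roll, timer, log_book, pestle from where it was at the start of the episode below 0.03 m); the robot touches nothing.
It fails at once if a part of the red box is pinched or pressed with more than 20 N (contact force between any of the fingers, the arm and red_switch_box above 20 N).
It fails at once if the red box is lifted, tipped or pushed along (over 25 mm, 8 mm up or 0.12 rad) (distance of red_switch_box from where it was at the start of the episode above 0.025 m or height (world z) of red_switch_box above 0.008 m or angle between red_switch_box's own z axis and vertical above 0.12 rad).
It fails at once if the yellow-guarded box is worked or shifted (guard over 0.2 rad, toggle over 0.15 rad, box over 20 mm) (value of joint yellow_guard above 0.2 rad or value of joint yellow_toggle above 0.15 rad or distance of yellow_switch_box from where it was at the start of the episode above 0.02 m).
It fails at once if a bystander is moved more than 30 mm, lifting included (distance of any of sample_jar, reagent_bottle, tape_roll, timer, log_book, pestle from where it was at the start of the episode above 0.03 m).
It also fails if it takes over 53 s, if anything falls off the work surface, if the arm or the gripper's body presses on something with over 40 N, if the wrist force passes 120 N, or if a joint passes its speed limit or range.

### The arm

A 7-joint arm with a two-finger parallel gripper is mounted at the origin on a cart in front of the work surface, level with it; the furniture and walls round the work are solid. World frame = base frame: x ahead of the robot, y to its left, z up, the work surface at z = 0. Lengths are in m, angles in rad, forces in N, time in s.
With the tool pointing down it reaches from about 0.4 to 0.85 m from the base axis. Payload 10.4 kg.
Tool frame: the origin (TCP) lies midway between the tips of the shut fingers; the grasp point (between the pads) lies 19 mm behind it; z points along the fingers, y is the line along which they close (so a half turn about z gives the same grasp; the last joint's range is limited). The gripper opens to 87 mm and grips with 3 to 60 N. Pads are 19 mm wide; open, the fingers measure 117 mm over their backs; the gripper's body (75 mm by 190 mm) begins 51 mm behind the grasp point.
Start: joints at [-1.314, 0.332, -0.065, 1.46, 0.022, 1.35, -0.088], TCP at [0.173, 0.601, 0.223] pointing down, gripper open.
Joint ranges: [-2.6, 2.6], [-0.5, 2.12], [-1.47, 1.34], [0.16, 2.42], [-1.27, 4.41], [0.06, 2.06], [-2.6, 2.6]. Speed limits (rad/s): [2.22, 2.22, 2.79, 2.79, 3.14, 3.14, 3.14].

### API

Orientations are given as a unit quaternion [x, y, z, w].
In Python, from bench import sensors, eyes, order gives the robot as it stands.
- The arm moves only by the tool arm_command, never from a script. Its argument "steps" is a list of rows, each an object with "rot": the turn, a rotation vector about the world's x, y, z in degrees, a list of three; "slide": the shift along the world's x, y, z in m, a list of three; "grip": the opening, from 0 (shut) to 1 (fully open). A call has exactly 8 rows; each row shifts and turns the commanded pose from where the row before left it; what a row does not reach is not made up. A row lasts 1/8 s, in which the tool goes at most 62.5 mm and 10.7 degrees, less where a joint would pass 70% of its speed; a pose out of reach is approached as far as the arm can. A call with a gripper value outside its range is refused whole. The fingers move at their own pace and stop on an object; "newtons" is the grip in N (left out, the last holds). Time passes only in rows, so rows that do not move let the fingers close, or fill a call up. It gives the time, the measured TCP pose, the force, the opening and the grip force at its end, in the units of the state.
- sensors.read_state(): the state, without advancing time (a new reading comes with each control period).
- eyes.camera(name): name is "side" or "top"; returns a dict with "pixels" (400x640x3 uint8, red, green, blue), "intrinsics" (3x3 intrinsics, pixels), "pose" (4x4, takes a point from camera to world coordinates). Camera axes: x right, y down, z forward; pixel columns grow to the right and rows downward; lengths in m; the calibration is good to about 2 mm. A picture is of the moment at which its call begins. There is no depth.
- order.close_job(): hands the job in; it is judged then, once.
Trained networks look in a picture, given as the dict that the camera call returned (one of the last four; its "shot" number tells which), for a name from the list of things; names that differ only in an ending like _2 or _b are one class to them, and where a whole thing is asked for, a point or a joint stands for the part that bears it (a point fixed in the world has none). Each returns a list of dicts, best first, with "conf" (0 to 1); they miss things now and then, are a little off and sometimes report something else, mostly with a low value. They report only what shows in the picture. A call takes as long as a camera call. They do not tell look-alikes from the thing itself.
- eyes.look_for(name, picture): "bbox" ([left, top, right, bottom] in pixels, round what is visible of it).
The state is a dict: "time": time; "joint_positions": joint angles; "joint_vel": joint speeds; "joint_torque": joint torques, N m; "ee_pos": TCP position; "eef_rot": TCP orientation; "ft_force": force on the tool from outside, world axes, zero at the start; "torque": the same for the moment, N m; "width": finger opening in m; "grip_force": force on a finger pad.
Only numpy, scipy, OpenCV 4.12 (cv2) and the standard library are available. Lean on these libraries where they do the work, as an engineer would, in place of code of your own. Each camera call takes 0.05 s, during which the arm holds its last target. There are 200 camera calls.

## Working session

There is one attempt and no reset: what is moved stays moved. The work goes in short steps, Python scripts to look and compute and a tool call to move; the robot and the scene stay as the last step left them, time stands still between calls to the robot, and variables do not carry over. Pictures are saved under pics/ and viewed, at most 10 in all, crops included, and the job is handed in when it is done.

Besides the shell and the picture viewer there is one more tool, called after "Call:" as name(argument=value, ...), one argument or row to a line, values as JSON. arm_command: Moves the arm, as the interface text tells. Its arguments: {"type":"object","properties":{"steps":{"type":"array","items":{"type":"object","properties":{"rot":{"type":"array","items":{"type":"number"}},"slide":{"type":"array","items":{"type":"number"}},"grip":{"type":"number"}}}},"newtons":{"type":"number"}},"required":["steps"]}

```bash
mkdir -p pics; python3 - <<'E'
from bench import sensors, eyes
import cv2,numpy as np
np.set_printoptions(precision=4,suppress=True)
s=sensors.read_state();print(s['ee_pos'],s['eef_rot'],s['width'],s['time'])
for n in('top','side'):
    p=eyes.camera(n);cv2.imwrite(f'pics/{n}0.png',p['pixels'][:,:,::-1])
    print(n,p['intrinsics'],p['pose'])
    for k in('red_switch_box','red_guard','red_lip','red_hinge','yellow_guard'):
        print(k,[(np.round(d['bbox']),round(d['conf'],2)) for d in eyes.look_for(k,p)][:4])
E
```

```text
[0.1725 0.6003 0.2218] [ 0.1394  0.9902 -0.0007 -0.0001] 0.08709438705253751 0.0
top [[441.9063   0.     314.8597]
 [  0.     441.9063 196.4354]
 [  0.       0.       1.    ]] [[-0.0391 -0.9764  0.2123  0.2756]
 [-0.9992  0.0395 -0.0025  0.1188]
 [-0.0059 -0.2123 -0.9772  1.5169]
 [ 0.      0.      0.      1.    ]]
red_switch_box [(array([260., 231., 292., 276.]), 0.59), (array([229., 192., 268., 226.]), 0.57), (array([316., 209., 343., 235.]), 0.39)]
red_guard [(array([231., 199., 260., 220.]), 0.96), (array([269., 231., 289., 261.]), 0.85)]
red_lip [(array([230., 198., 257., 223.]), 0.76), (array([268., 235., 289., 262.]), 0.59), (array([364., 224., 398., 256.]), 0.56)]
red_hinge [(array([264., 233., 295., 276.]), 0.89), (array([236., 190., 270., 222.]), 0.82), (array([358., 225., 399., 266.]), 0.81), (array([420., 210., 474., 247.]), 0.7)]
yellow_guard [(array([314., 211., 341., 235.]), 0.95)]
side [[482.5857   0.     319.1312]
 [  0.     482.5857 202.9262]
 [  0.       0.       1.    ]] [[ 0.8401 -0.3465  0.4172 -0.0489]
 [-0.5419 -0.5029  0.6734 -0.9195]
 [-0.0235 -0.7918 -0.6103  1.0286]
 [ 0.      0.      0.      1.    ]]
red_switch_box [(array([261., 163., 301., 202.]), 0.89), (array([283., 245., 330., 300.]), 0.84), (array([231., 188., 273., 236.]), 0.79), (array([262., 164., 290., 180.]), 0.21)]
red_guard [(array([295., 250., 329., 274.]), 0.95), (array([242., 185., 268., 215.]), 0.83), (array([262., 165., 287., 178.]), 0.51)]
red_lip [(array([262., 165., 289., 180.]), 0.78), (array([292., 251., 329., 271.]), 0.73), (array([240., 187., 269., 213.]), 0.64), (array([261., 165., 297., 200.]), 0.37)]
red_hinge [(array([286., 248., 332., 299.]), 0.92), (array([231., 185., 272., 239.]), 0.71), (array([265., 165., 299., 204.]), 0.64)]
yellow_guard [(array([285., 212., 316., 226.]), 0.8)]
```

View pics/top0.png

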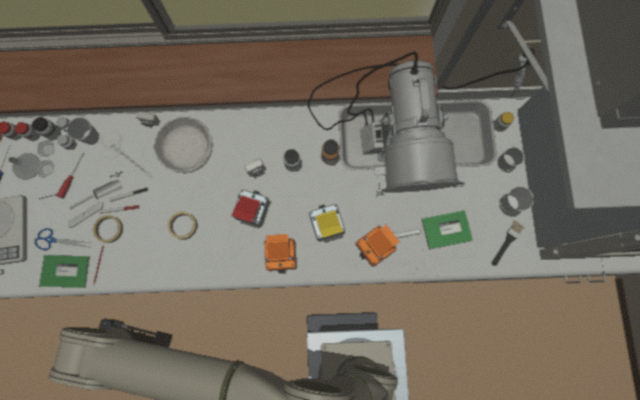

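View pics/side0.png

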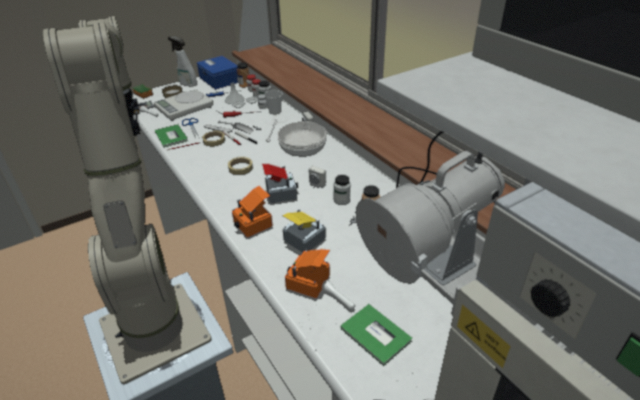

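The red box is at about (250,208) in the top view and (281,185) in the side view. Two orange look-alikes stand at (281,252) and (378,244), and the yellow box is at (327,222). I'll enlarge the red box to get its yaw.

```bash
python3 - <<'E'
import cv2,numpy as np
a=cv2.imread('pics/top0.png')[175:245,215:305];b=cv2.imread('pics/side0.png')[150:220,240:330]
f=lambda i:cv2.resize(i,(720,560),interpolation=cv2.INTER_CUBIC)[:, :]
o=np.hstack([cv2.resize(a[5:60,5:60],(400,400),interpolation=cv2.INTER_CUBIC),cv2.resize(b[5:60,10:65],(400,400),interpolation=cv2.INTER_CUBIC)])
cv2.imwrite('pics/crop0.png',o)
E
cat > h.py <<'E'
import numpy as np
Kt=np.array([[441.9063,0,314.8597],[0,441.9063,196.4354],[0,0,1]]);Pt=np.array([[-0.0391,-0.9764,0.2123,0.2756],[-0.9992,0.0395,-0.0025,0.1188],[-0.0059,-0.2123,-0.9772,1.5169]])
Ks=np.array([[482.5857,0,319.1312],[0,482.5857,202.9262],[0,0,1]]);Ps=np.array([[0.8401,-0.3465,0.4172,-0.0489],[-0.5419,-0.5029,0.6734,-0.9195],[-0.0235,-0.7918,-0.6103,1.0286]])
C={'top':(Kt,Pt),'side':(Ks,Ps)}
def ground(c,uv,z):
    K,P=C[c];d=P[:,:3]@np.linalg.solve(K,[*uv,1]);return P[:,3]+d*(z-P[2,3])/d[2]
def proj(c,X):
    K,P=C[c];x=(np.atleast_2d(X)-P[:,3])@P[:,:3];x=x@K.T;return x[:,:2]/x[:,2:]
def box2w(p,x,y,yaw):
    p=np.atleast_2d(p);c,s=np.cos(yaw),np.sin(yaw)
    return np.c_[x+c*p[:,0]-s*p[:,1],y+s*p[:,0]+c*p[:,1],p[:,2]]
E
```

```text
(no output)
```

View pics/crop0.png

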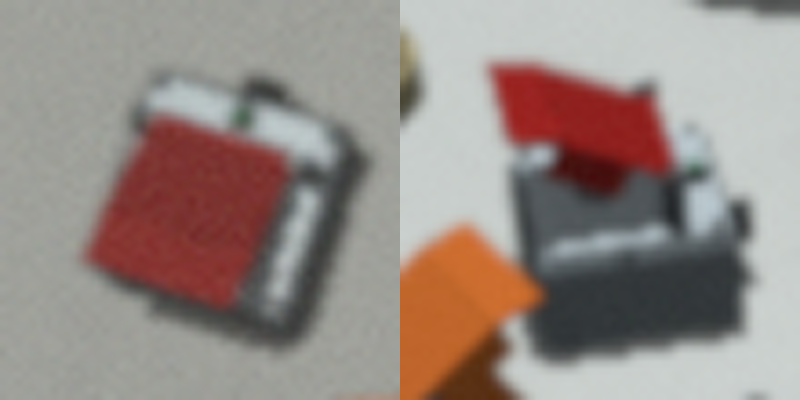

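Top crop: the lip is at lower left, at crop points (88,260) and (238,305). The hinge edge is (155,118)–(290,155), with the green lamp behind it at (243,117). Side crop: the lip corners are (488,65) and (515,140), and the hinge end is (655,88)–(670,172). I'll fit the pose to these.

```bash
python3 - <<'E'
from h import *
from scipy.optimize import least_squares
k=400/55
top=np.array([[88,260],[238,305],[155,118],[290,155],[243,117]])/k+[220,180]
side=np.array([[88,65],[115,140],[255,88],[270,172]])/k+[250,155]
L=np.array([[-55,35,119],[-55,-35,119],[20,35,90],[20,-35,90],[38,0,60.]])/1000
def r(q):
    X=box2w(L[:,:],*q);return np.r_[(proj('top',X)-top).ravel()*[1]*8*0+0 if 0 else (proj('top',X)-top).ravel()[:8],(proj('side',X[:4])-side).ravel()]
g=ground('top',[250,208],.09);print(g)
s=least_squares(r,[g[0],g[1],-.3],loss='soft_l1');print(s.x,np.degrees(s.x[2]),'\n',s.fun.reshape(-1,2).round(1))
s2=least_squares(lambda q:r(q)[:8],s.x);print('top',s2.x);s2=least_squares(lambda q:r(q)[8:],s.x);print('side',s2.x)
X=box2w(L,*s.x);print('lip',X[:2].mean(0),'lamp err',proj('top',X[4])-top[4])
for n,p in dict(orange=[281,252],yellow=[327,222]).items(): print(n,ground('top',p,.09))
E
```

```text
[0.555325   0.32979098 0.09      ]
[ 0.56940545  0.33252857 -0.32789385] -18.78693397517155 
 [[-0.1 -0.6]
 [-0.  -0.6]
 [-0.3 -1. ]
 [ 1.2 -0.2]
 [-0.5  0. ]
 [-1.1  0.7]
 [-1.6  0.5]
 [ 0.1 -0.1]]
top [ 0.56754646  0.33342562 -0.31452253]
side [ 0.57229951  0.33215375 -0.3521987 ]
lip [0.5173357  0.35024131 0.119     ] lamp err [[ 0.5920419  -1.05469367]]
orange [0.40717092 0.23117719 0.09      ]
yellow [0.49870961 0.07891102 0.09      ]
```

Call:
arm_command(
  steps=[
    {"slide": [0.035, -0.028, 0], "rot": [0, 0, -2.8], "grip": 0},
    {"slide": [0.035, -0.028, 0], "rot": [-2.9, -8.5, 0], "grip": 0},
    {"slide": [0.035, -0.028, 0], "rot": [-2.9, -8.5, 0], "grip": 0},
    {"slide": [0.035, -0.028, 0], "rot": [-2.9, -8.5, 0], "grip": 0},
    {"slide": [0.035, -0.028, 0], "rot": [-2.9, -8.5, 0], "grip": 0},
    {"slide": [0.035, -0.028, 0], "rot": [-2.9, -8.5, 0], "grip": 0},
    {"slide": [0.035, -0.028, 0], "grip": 0},
    {"slide": [0.035, -0.028, 0], "grip": 0},
  ],
)

```text
schema error: expected keys rot, slide, grip
```

```bash
cat >> h.py <<'E'
Q=(0.5694,0.3325,-0.3279)
def st():
    from bench import sensors
    from scipy.spatial.transform import Rotation as R
    s=sensors.read_state();p=np.array(s['ee_pos']);m=R.from_quat(s['eef_rot']).as_matrix()
    c,n=np.cos(Q[2]),np.sin(Q[2]);B=np.array([[c,n,0],[-n,c,0],[0,0,1]])
    print('t',round(s['time'],2),'tcp',p.round(4),'box mm',(B@(p-[Q[0],Q[1],0])*1000).round(1),'zdir',(B@m[:,2]).round(3),'ydir',(B@m[:,1]).round(3),'F box',(B@np.array(s['ft_force'])).round(2),'w',round(s['width'],3))
    return s
E
python3 -c "
from h import *
s=st();print(np.round(s['joint_positions'],2))"
```

```text
t 0.6 tcp [0.1726 0.6007 0.2226] box mm [-462.1  126.1  222.6] zdir [-0.  0. -1.] ydir [-0.048  0.999  0.   ] F box [ 0.3  -0.13  0.18] w 0.087
[-1.31  0.33 -0.06  1.46  0.02  1.35 -0.09]
```

Call:
arm_command(
  steps=[
    {"slide": [0.035, -0.028, 0], "rot": [0, 0, -2.8], "grip": 0},
    {"slide": [0.035, -0.028, 0], "rot": [-2.9, -8.5, 0], "grip": 0},
    {"slide": [0.035, -0.028, 0], "rot": [-2.9, -8.5, 0], "grip": 0},
    {"slide": [0.035, -0.028, 0], "rot": [-2.9, -8.5, 0], "grip": 0},
    {"slide": [0.035, -0.028, 0], "rot": [-2.9, -8.5, 0], "grip": 0},
    {"slide": [0.035, -0.028, 0], "rot": [-2.9, -8.5, 0], "grip": 0},
    {"slide": [0.035, -0.028, 0], "rot": [0, 0, 0], "grip": 0},
    {"slide": [0.035, -0.028, 0], "rot": [0, 0, 0], "grip": 0},
  ],
)

```text
time: 1.6
ee_pos: [0.4531, 0.3762, 0.2223]
eef_rot: [0.15, 0.912, -0.062, 0.377]
ft_force: [0.7, -0.4, 0.9]
width: 0.0149
grip_force: 0.0
```

```bash
python3 -c "
from h import *
s=st();print(np.round(s['joint_positions'],2))"
```

```text
t 1.6 tcp [0.4531 0.3762 0.2223] box mm [-124.1    3.9  222.3] zdir [ 0.706  0.    -0.708] ydir [-0.001  1.    -0.001] F box [ 0.76 -0.17  0.86] w 0.015
[-1.33  0.16  0.12  1.91  0.84  1.2  -0.33]
```

Call:
arm_command(
  steps=[
    {"slide": [0.022, -0.0033, 0], "rot": [0, 0, 0], "grip": 0},
    {"slide": [0.022, -0.0033, -0.02], "rot": [0, 0, 0], "grip": 0},
    {"slide": [0, 0, -0.025], "rot": [0, 0, 0], "grip": 0},
    {"slide": [0, 0, -0.025], "rot": [0, 0, 0], "grip": 0},
    {"slide": [0, 0, -0.025], "rot": [0, 0, 0], "grip": 0},
    {"slide": [0, 0, -0.02], "rot": [0, 0, 0], "grip": 0},
    {"slide": [0, 0, -0.012], "rot": [0, 0, 0], "grip": 0},
    {"slide": [0, 0, 0], "rot": [0, 0, 0], "grip": 0},
  ],
)

```text
time: 2.6
ee_pos: [0.4964, 0.3703, 0.095]
eef_rot: [0.151, 0.912, -0.063, 0.377]
ft_force: [1.1, -0.0, 0.0]
width: 0.0004
grip_force: 0.0
```

```bash
python3 - <<'E'
from h import *
from bench import eyes
import cv2
st()
a=eyes.camera('top')['pixels'];b=eyes.camera('side')['pixels']
o=np.hstack([cv2.resize(a[170:270,200:300],(400,400),interpolation=3),cv2.resize(b[110:210,215:315],(400,400),interpolation=3)])
cv2.imwrite('pics/c1.png',o[:,:,::-1])
E
```

```text
t 2.6 tcp [0.4964 0.3703 0.095 ] box mm [-81.3  12.3  95. ] zdir [ 0.706 -0.001 -0.708] ydir [ 0.     1.    -0.001] F box [1.06 0.34 0.03] w 0.0
```

View pics/c1.png

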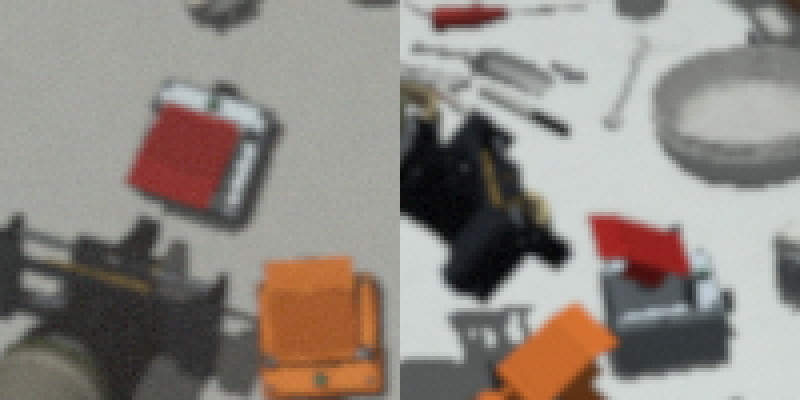

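The crop shows the shut fingertips just in front of the red lip, with the top-left crop tip at (147,220). The gripper is clear of the orange box at (320,320). Next I'll go under the lip.

Call:
arm_command(
  steps=[
    {"slide": [0, 0, -0.007], "rot": [0, 0, 0], "grip": 0},
    {"slide": [0, 0, -0.007], "rot": [0, 0, 0], "grip": 0},
    {"slide": [0.008, -0.0027, 0], "rot": [0, 0, 0], "grip": 0},
    {"slide": [0.008, -0.0027, 0], "rot": [0, 0, 0], "grip": 0},
    {"slide": [0.008, -0.0027, 0], "rot": [0, 0, 0], "grip": 0},
    {"slide": [0.006, -0.002, 0], "rot": [0, 0, 0], "grip": 0},
    {"slide": [0, 0, 0], "rot": [0, 0, 0], "grip": 0},
    {"slide": [0, 0, 0], "rot": [0, 0, 0], "grip": 0},
  ],
)

```text
time: 3.7
ee_pos: [0.5264, 0.3602, 0.0815]
eef_rot: [0.151, 0.912, -0.062, 0.377]
ft_force: [-0.7, -0.0, 0.3]
width: 0.0002
grip_force: 0.0
```

```bash
python3 - <<'E'
from h import *
st()
h=np.array([20,86.]);d=np.array([.707,.707])
for g in (0,.3,.6,.9,1.1,1.3,1.4):
    a=.415+g;e=h+82*np.array([-np.cos(a),np.sin(a)])
    # lip direction from edge inward
    s=max(.2+g,.785);inn=np.array([np.cos(s),-np.sin(s)])
    n=np.array([np.sin(.2+g),np.cos(.2+g)])
    c=e+14*inn-(1.5*n); print(g,'edge',e.round(),'TCP',(c-9.5*d).round(1))
E
```

```text
t 3.7 tcp [0.5264 0.3602 0.0815] box mm [-49.6  12.4  81.5] zdir [ 0.706 -0.    -0.708] ydir [0.001 1.    0.   ] F box [-0.68 -0.23  0.29] w 0.0
0 edge [-55. 119.] TCP [-52.2 101. ]
0.3 edge [-42. 140.] TCP [-39.4 121.8]
0.6 edge [-23. 156.] TCP [-21.3 137.9]
0.9 edge [ -1. 165.] TCP [ -2.5 145.5]
1.1 edge [ 15. 168.] TCP [ 11.  147.3]
1.3 edge [ 32. 167.] TCP [ 24.6 146.4]
1.4 edge [ 40. 166.] TCP [ 31.2 144.9]
```

Call:
arm_command(
  steps=[
    {"slide": [0, 0, 0.01], "rot": [0, 0, 0], "grip": 0},
    {"slide": [0, 0, 0.01], "rot": [0, 0, 0], "grip": 0},
    {"slide": [0.0047, -0.0016, 0.009], "rot": [0, 0, 0], "grip": 0},
    {"slide": [0.0066, -0.0023, 0.011], "rot": [0, 0, 0], "grip": 0},
    {"slide": [0.0076, -0.0026, 0.008], "rot": [0, 0, 0], "grip": 0},
    {"slide": [0.0085, -0.0029, 0.008], "rot": [0, 0, 0], "grip": 0},
    {"slide": [0, 0, 0], "rot": [0, 0, 0], "grip": 0},
    {"slide": [0, 0, 0], "rot": [0, 0, 0], "grip": 0},
  ],
)

```text
time: 4.7
ee_pos: [0.5538, 0.3506, 0.1372]
eef_rot: [0.151, 0.912, -0.063, 0.377]
ft_force: [0.2, 0.3, 0.2]
width: 0.0007
grip_force: 0.0
```

```bash
cat > look.py <<'E'
import sys
from h import *
from bench import eyes
import cv2
st()
a=eyes.camera('top')['pixels'];b=eyes.camera('side')['pixels']
o=np.hstack([cv2.resize(a[180:250,215:285],(400,400),interpolation=3),cv2.resize(b[140:210,245:315],(400,400),interpolation=3)])
cv2.imwrite(f'pics/{sys.argv[1]}.png',o[:,:,::-1])
E
python3 look.py c2
```

```text
t 4.7 tcp [0.5538 0.3506 0.1372] box mm [-20.6  12.1 137.2] zdir [ 0.706 -0.001 -0.708] ydir [ 0.001  1.    -0.   ] F box [0.11 0.34 0.24] w 0.001
```

View pics/c2.png

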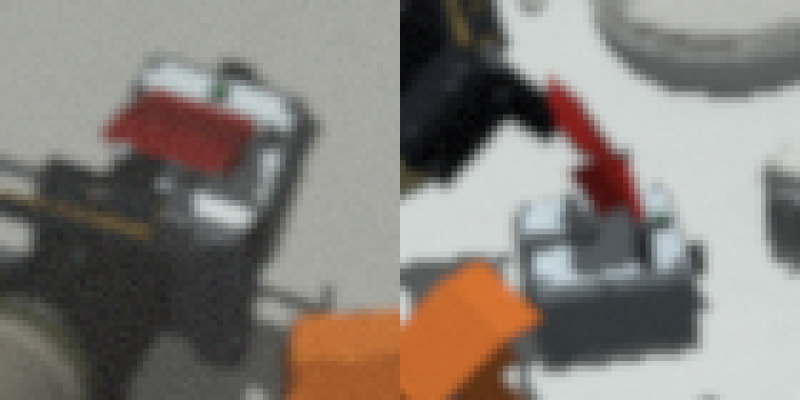

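The side crop shows the guard raised to about 0.6 rad, with the fingertip under its lip at (550,115). I'll keep lifting it past upright.

Call:
arm_command(
  steps=[
    {"slide": [0.0085, -0.0029, 0.004], "rot": [0, 0, 0], "grip": 0},
    {"slide": [0.0085, -0.0029, 0.004], "rot": [0, 0, 0], "grip": 0},
    {"slide": [0.0076, -0.0026, 0.001], "rot": [0, 0, 0], "grip": 0},
    {"slide": [0.0076, -0.0026, 0.001], "rot": [0, 0, 0], "grip": 0},
    {"slide": [0.0066, -0.0023, 0], "rot": [0, 0, 0], "grip": 0},
    {"slide": [0.0057, -0.0019, -0.001], "rot": [0, 0, 0], "grip": 0},
    {"slide": [0.0028, -0.001, 0], "rot": [0, 0, 0], "grip": 0},
    {"slide": [0, 0, 0], "rot": [0, 0, 0], "grip": 0},
  ],
)

```text
time: 5.8
ee_pos: [0.6014, 0.3343, 0.1465]
eef_rot: [0.151, 0.912, -0.063, 0.377]
ft_force: [0.1, 0.1, 0.1]
width: 0.0008
grip_force: 0.0
```

```bash
python3 look.py c3
```

```text
t 5.8 tcp [0.6014 0.3343 0.1465] box mm [ 29.7  12.  146.5] zdir [ 0.706 -0.001 -0.708] ydir [ 0.001  1.    -0.   ] F box [0.05 0.16 0.07] w 0.001
```

View pics/c3.png

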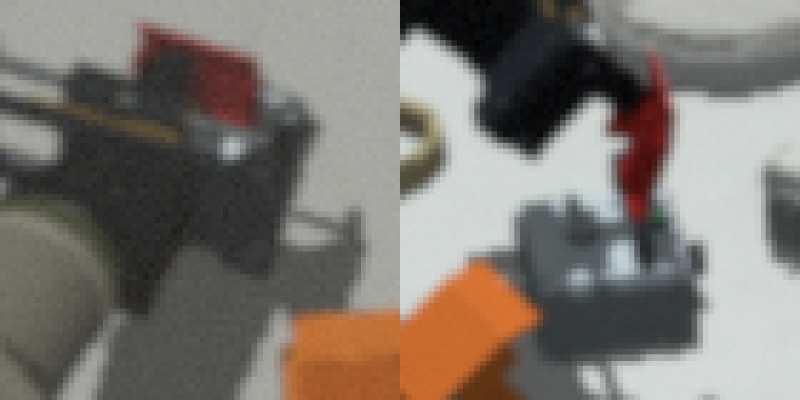

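The side crop shows the guard past upright and the toggle at (580,210) still leaning to the front. I'll back off and come down in front of the toggle.

Call:
arm_command(
  steps=[
    {"slide": [-0.0213, 0.0072, 0], "rot": [0, 0, 0], "grip": 0},
    {"slide": [-0.0213, 0.0072, 0], "rot": [0, 0, 0], "grip": 0},
    {"slide": [-0.0213, 0.0072, 0], "rot": [0, 0, 0], "grip": 0},
    {"slide": [-0.0213, 0.0072, 0], "rot": [0, 0, 0], "grip": 0},
    {"slide": [-0.002, -0.0057, -0.022], "rot": [0, 0, 0], "grip": 0},
    {"slide": [0, 0, -0.022], "rot": [0, 0, 0], "grip": 0},
    {"slide": [0, 0, -0.022], "rot": [0, 0, 0], "grip": 0},
    {"slide": [0, 0, 0], "rot": [0, 0, 0], "grip": 0},
  ],
)

```text
time: 6.9
ee_pos: [0.5128, 0.3573, 0.0793]
eef_rot: [0.15, 0.912, -0.064, 0.376]
ft_force: [0.6, -0.0, 0.2]
width: 0.0003
grip_force: 0.0
```

```bash
python3 look.py c4
```

```text
t 6.9 tcp [0.5128 0.3573 0.0793] box mm [-61.6   5.2  79.3] zdir [ 0.706 -0.002 -0.709] ydir [-0.     1.    -0.003] F box [0.53 0.17 0.23] w 0.0
```

Call:
arm_command(
  steps=[
    {"slide": [0.0076, -0.0026, 0], "rot": [0, 0, 0], "grip": 0},
    {"slide": [0.0076, -0.0026, 0], "rot": [0, 0, 0], "grip": 0},
    {"slide": [0.0076, -0.0026, 0], "rot": [0, 0, 0], "grip": 0},
    {"slide": [0.0057, -0.0019, 0], "rot": [0, 0, 0], "grip": 0},
    {"slide": [0.0038, -0.0013, 0], "rot": [0, 0, 0], "grip": 0},
    {"slide": [0.0038, -0.0013, 0], "rot": [0, 0, 0], "grip": 0},
    {"slide": [0.0028, -0.001, 0], "rot": [0, 0, 0], "grip": 0},
    {"slide": [0, 0, 0], "rot": [0, 0, 0], "grip": 0},
  ],
)

```text
time: 8.0
ee_pos: [0.5532, 0.3441, 0.0806]
eef_rot: [0.151, 0.912, -0.063, 0.377]
ft_force: [-0.5, 0.3, 0.4]
width: 0.0002
grip_force: 0.1
```

```bash
python3 look.py c5
```

```text
t 8.0 tcp [0.5532 0.3441 0.0806] box mm [-19.1   5.8  80.6] zdir [ 0.706 -0.001 -0.708] ydir [0.001 1.    0.   ] F box [-0.54  0.15  0.36] w 0.0
```

View pics/c5.png

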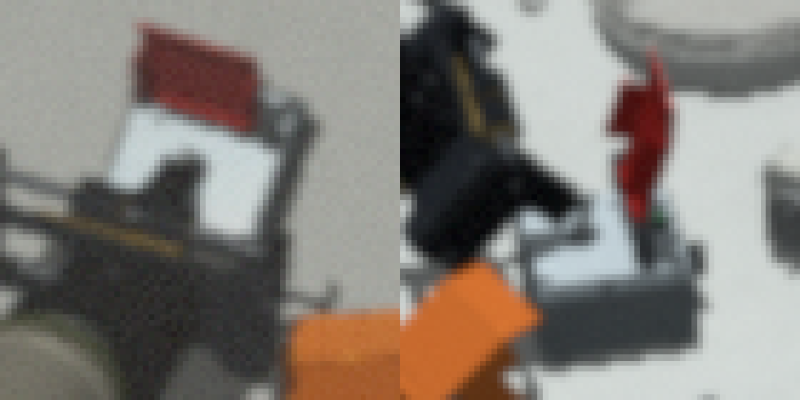

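The fingertip at side crop (585,215) is at the toggle, and the guard is standing back. I'll push on in small steps and watch the force.

Call:
arm_command(
  steps=[
    {"slide": [0.0015, -0.0005, 0], "rot": [0, 0, 0], "grip": 0},
    {"slide": [0, 0, 0], "rot": [0, 0, 0], "grip": 0},
    {"slide": [0.0015, -0.0005, 0], "rot": [0, 0, 0], "grip": 0},
    {"slide": [0, 0, 0], "rot": [0, 0, 0], "grip": 0},
    {"slide": [0.001, -0.0003, 0], "rot": [0, 0, 0], "grip": 0},
    {"slide": [0, 0, 0], "rot": [0, 0, 0], "grip": 0},
    {"slide": [0, 0, 0], "rot": [0, 0, 0], "grip": 0},
    {"slide": [0, 0, 0], "rot": [0, 0, 0], "grip": 0},
  ],
)

```text
time: 9.1
ee_pos: [0.5561, 0.3433, 0.0802]
eef_rot: [0.151, 0.912, -0.062, 0.376]
ft_force: [-8.2, 0.6, 1.5]
width: 0.0002
grip_force: 3.9
```

```bash
python3 -c "
from h import *
st()"
```

```text
t 9.1 tcp [0.5561 0.3433 0.0802] box mm [-16.1   6.   80.2] zdir [ 0.705 -0.    -0.709] ydir [ 0.  1. -0.] F box [-7.99 -2.07  1.53] w 0.0
```

Call:
arm_command(
  steps=[
    {"slide": [-0.0142, 0.0048, 0], "rot": [0, 0, 0], "grip": 0},
    {"slide": [-0.0142, 0.0048, 0], "rot": [0, 0, 0], "grip": 0},
    {"slide": [-0.0142, 0.0048, 0.02], "rot": [0, 0, 0], "grip": 0},
    {"slide": [0, 0, 0.035], "rot": [2.9, 8.5, 0], "grip": 0},
    {"slide": [0, 0, 0.035], "rot": [2.9, 8.5, 0], "grip": 0},
    {"slide": [0, 0, 0.035], "rot": [2.9, 8.5, 0], "grip": 0},
    {"slide": [0, 0, 0], "rot": [2.9, 8.5, 0], "grip": 0},
    {"slide": [0, 0, 0], "rot": [2.9, 8.5, 0], "grip": 0},
  ],
)

```text
time: 10.1
ee_pos: [0.5138, 0.3583, 0.2054]
eef_rot: [0.163, 0.987, 0.0, 0.002]
ft_force: [0.5, -0.3, -0.6]
width: 0.0004
grip_force: 0.0
```

```bash
python3 look.py c6
```

```text
t 10.1 tcp [0.5138 0.3583 0.2054] box mm [-61.    6.5 205.4] zdir [ 0.003  0.001 -1.   ] ydir [-0.001  1.     0.001] F box [ 0.63 -0.15 -0.61] w 0.0
```

View pics/c6.png

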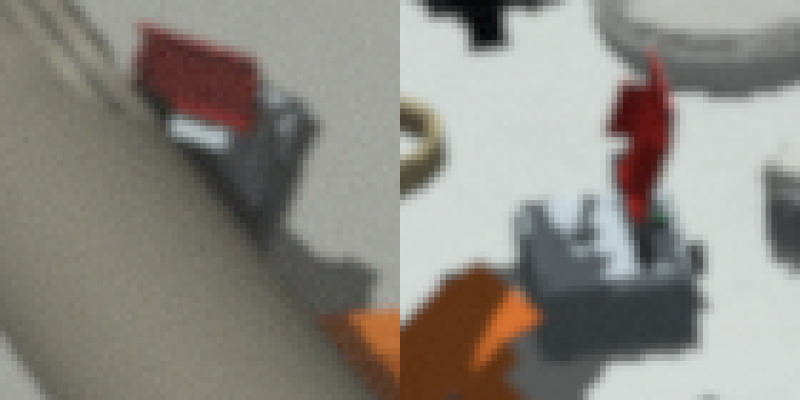

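The guard is still back and the box hasn't moved. The toggle now reads at about (585,230) in the side crop. I'll check that against the projected off and on tips.

```bash
python3 - <<'E'
from h import *
import cv2
L=np.array([[-12,0,66],[-20,0,92],[-4,0,92]])/1000
print(((proj('side',box2w(L,*Q))-[245,140])*400/70).round())
o=np.hstack([cv2.resize(cv2.imread(f'pics/{n}.png')[150:290,500:680],(400,311),interpolation=3) for n in('c3','c6')])
cv2.imwrite('pics/c7.png',o)
E
```

```text
[[182. 229.]
 [165. 196.]
 [191. 192.]]
```

View pics/c7.png

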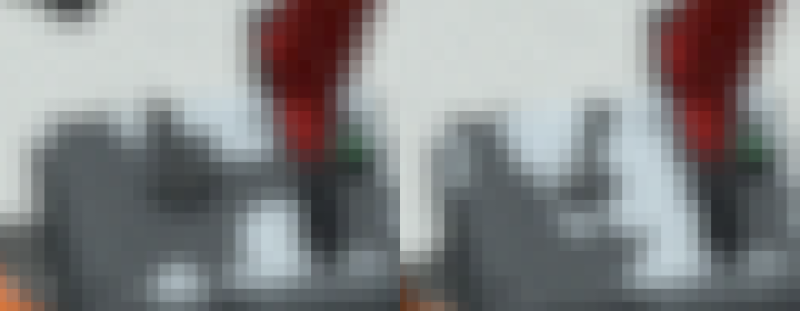

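The toggle's lean has flipped from left to right, and the 8 N reading came where the end stop was predicted, so it's on. Now I'll go over the guard and come down behind it.

Call:
arm_command(
  steps=[
    {"slide": [0.0265, -0.009, 0], "rot": [0, 0, 0], "grip": 0},
    {"slide": [0.0265, -0.009, 0], "rot": [0, 0, 0], "grip": 0},
    {"slide": [0.0265, -0.009, 0], "rot": [0, 0, 0], "grip": 0},
    {"slide": [0.0265, -0.009, 0], "rot": [0, 0, 0], "grip": 0},
    {"slide": [0.0265, -0.009, 0], "rot": [0, 0, 0], "grip": 0},
    {"slide": [0, 0, -0.019], "rot": [0, 0, 0], "grip": 0},
    {"slide": [0, 0, -0.019], "rot": [0, 0, 0], "grip": 0},
    {"slide": [0, 0, -0.019], "rot": [0, 0, 0], "grip": 0},
  ],
)

```text
time: 11.2
ee_pos: [0.6452, 0.3132, 0.1448]
eef_rot: [0.163, 0.987, -0.002, 0.003]
ft_force: [-1.0, 0.4, 0.5]
width: 0.0005
grip_force: 0.0
```

```bash
python3 -c "
from h import *
st()"
```

```text
t 11.2 tcp [0.6452 0.3132 0.1448] box mm [ 78.    6.2 144.8] zdir [ 0.006 -0.002 -1.   ] ydir [-0.001  1.    -0.002] F box [-1.04  0.05  0.45] w 0.0
```

Call:
arm_command(
  steps=[
    {"slide": [-0.0085, 0.0029, 0], "rot": [0, 0, 0], "grip": 0},
    {"slide": [-0.0085, 0.0029, 0], "rot": [0, 0, 0], "grip": 0},
    {"slide": [-0.0085, 0.0029, 0], "rot": [0, 0, 0], "grip": 0},
    {"slide": [-0.0085, 0.0029, 0], "rot": [0, 0, 0], "grip": 0},
    {"slide": [-0.0085, 0.0029, 0], "rot": [0, 0, 0], "grip": 0},
    {"slide": [-0.0085, 0.0029, 0], "rot": [0, 0, 0], "grip": 0},
    {"slide": [-0.0085, 0.0029, 0], "rot": [0, 0, 0], "grip": 0},
    {"slide": [0, 0, 0], "rot": [0, 0, 0], "grip": 0},
  ],
)

```text
time: 12.2
ee_pos: [0.5867, 0.333, 0.1467]
eef_rot: [0.163, 0.987, -0.001, 0.003]
ft_force: [-0.2, 0.2, -0.3]
width: 0.0006
grip_force: 0.0
```

```bash
python3 look.py c8
```

```text
t 12.2 tcp [0.5867 0.333  0.1467] box mm [ 16.3   6.  146.7] zdir [ 0.007 -0.001 -1.   ] ydir [ 0.     1.    -0.001] F box [-0.26  0.14 -0.32] w 0.001
```

View pics/c8.png

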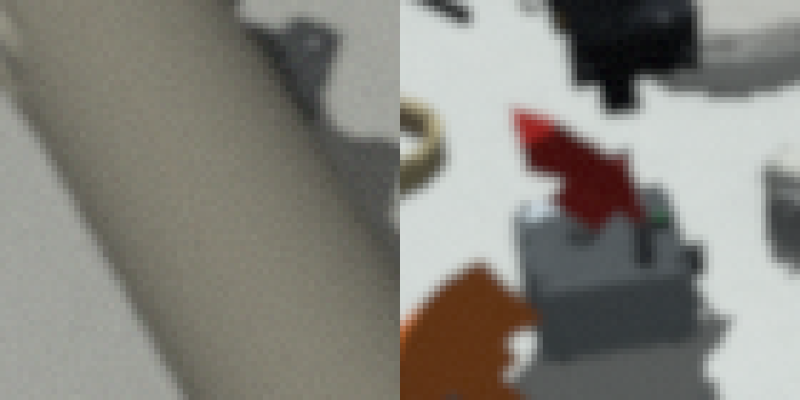

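The guard has tipped forward and is dropping, with the finger clear above it. I'll withdraw, then compare numerically with the starting picture.

Call:
arm_command(
  steps=[
    {"slide": [0, 0, 0.025], "rot": [0, 0, 0], "grip": 0},
    {"slide": [0, 0, 0.025], "rot": [0, 0, 0], "grip": 0},
    {"slide": [0, 0, 0.025], "rot": [0, 0, 0], "grip": 0},
    {"slide": [-0.02, 0.03, 0.01], "rot": [0, 0, 0], "grip": 0},
    {"slide": [-0.02, 0.03, 0], "rot": [0, 0, 0], "grip": 0},
    {"slide": [-0.03, 0.03, 0], "rot": [0, 0, 0], "grip": 0},
    {"slide": [-0.02, 0.02, 0], "rot": [0, 0, 0], "grip": 0},
    {"slide": [0, 0, 0], "rot": [0, 0, 0], "grip": 0},
  ],
)

```text
time: 13.3
ee_pos: [0.4956, 0.4445, 0.2315]
eef_rot: [0.162, 0.987, -0.001, 0.003]
ft_force: [-0.2, -0.5, -0.1]
width: 0.0004
grip_force: 0.0
```

```bash
python3 - <<'E'
from h import *
from bench import eyes
import cv2
st()
a=cv2.imread('pics/side0.png')[:,:,::-1].astype(int);p=eyes.camera('side');b=p['pixels'].astype(int)
for i in(a,b):
    r=i[150:215,240:315];m=(r[...,0]>90)&(r[...,1]<60)&(r[...,2]<70);y,x=np.nonzero(m);print(m.sum(),x.min()+240,x.max()+240,y.min()+150,y.max()+150,x.mean().round(2),y.mean().round(2))
print([(np.round(d['bbox']),round(d['conf'],2)) for d in eyes.look_for('red_guard',p)])
d=np.abs(a-b).max(2)>60;y,x=np.nonzero(d[155:300,250:640]);print('changed px',len(x),(x.min()+250,x.max()+250,y.min()+155,y.max()+155) if len(x) else '')
E
```

```text
t 13.3 tcp [0.4956 0.4445 0.2315] box mm [-106.    82.3  231.5] zdir [ 0.007 -0.001 -1.   ] ydir [-0.003  1.    -0.001] F box [ 0.   -0.55 -0.06] w 0.0
246 240 286 165 214 30.44 29.28
285 240 286 165 214 28.73 33.37
[(array([296., 249., 329., 272.]), 0.91), (array([238., 186., 270., 213.]), 0.83), (array([264., 166., 290., 182.]), 0.51)]
changed px 67 (np.int64(250), np.int64(256), np.int64(176), np.int64(191))
```

```bash
python3 - <<'E'
from bench import eyes
import cv2
a=cv2.imread('pics/side0.png')[:,:,::-1];b=eyes.camera('side')['pixels']
for i in(a,b): print(i[176:180,289:293].reshape(-1,3)[[4,5,6,9,10]].tolist(), 'toggle zone',i[178:186,272:284].mean((0,1)).round(1))
E
```

```text
[[136, 153, 151], [123, 147, 140], [132, 150, 147], [75, 96, 87], [90, 106, 101]] toggle zone [74.8 62.7 64.4]
[[142, 158, 157], [126, 149, 142], [137, 155, 151], [79, 100, 91], [90, 107, 102]] toggle zone [77.6 65.1 66.9]
```

```bash
python3 -c "
from bench import order
print(order.close_job())"
```

```text
the job is handed in; nothing more can be done
None
```

I lifted the red guard, pushed the toggle to its on stop and let the guard drop shut again; the job was handed in at about 13 s and the verdict wasn't shown. The final side picture shows the guard shut and the red and yellow boxes where they were; that the toggle is on rests on the 8 N reading at its stop and its lean before the guard closed, as it's hidden now and the lamp's colour didn't change.

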